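# Reload four reagents in reverse order

## Robot

A 6-joint arm with a two-finger parallel gripper is mounted at the origin on a cart in front of the work surface, level with it; the furniture and walls round the work are solid. World frame = base frame: x ahead of the robot, y to its left, z up, the work surface at z = 0. Lengths are in mm, angles in rad, forces in N, time in s.
With the tool pointing down it reaches from about 275 to 825 mm from the base axis. Payload 4.9 kg.
Tool frame: the origin (TCP) lies at the very end of the fingers, on their centre line; the grasp point (between the pads) lies 19 mm behind it; z points along the fingers, y is the line along which they close (so a half turn about z gives the same grasp; the last joint's range is limited). The gripper opens to 85 mm and grips with 20 to 120 N. Pads are 22 mm wide; open, the fingers measure 114 mm over their backs; the gripper's body (76 mm by 85 mm) begins 54 mm behind the grasp point. The pads swing forward as they close: fully open they stand 13 mm farther back than shut.
Start: joints at [1.044, 0.326, -0.193, 1.052, 0, 1.437], TCP at [210.523, 508.132, 231.281] pointing down, gripper open.
Joint ranges: [-2.65, 2.65], [-0.97, 1.79], [-1.3, 1.35], [-1.93, 2.1], [-1.47, 1.37], [-3.14, 3.14]. Speed limits (rad/s): [2.57, 2.57, 3.14, 3.14, 3.14, 3.14].

## Interface

Orientations are given as [roll, pitch, yaw] about the fixed x, y, z axes, in that order (R = Rz(yaw) Ry(pitch) Rx(roll)).
In Python, from bench import bot, solve_ik, imaging gives the robot as it stands. Calls block until the motion is done:
- bot.move_ptp(position, orientation): joint-space move of the TCP to a pose.
- bot.movel(position, rot=None, max_speed=150, threshold=None): straight line of the TCP; rot=None keeps the orientation; max_speed is the mean speed in mm/s. With threshold (N) it stops when the force on the tool has changed by that much, and returns True; else False.
- bot.move_j(angles): joint-space move.
- bot.grip(opening, effort=None): opening from 0.0 (shut) to 1.0 (fully open); effort is the grip in N (None keeps the last); returns when the fingers have stopped.
- bot.dwell(seconds).
- solve_ik(position, orientation): joint angles nearest the present ones, or None.
- bot.get_state(): the state.
- imaging.capture(name): name is "side" or "top"; returns the picture (420x560x3 uint8, blue, green, red); there is no depth.
- imaging.camera_model(name): a dict with "K" (3x3 intrinsics, pixels), "position" and "rotation" of the camera in the world. Camera axes: x right, y up, looking along -z (the intrinsics and any distortion apply to the point x, -y, -z); pixel columns grow to the right and rows downward; lengths in mm; the calibration is good to about 2 mm. A picture is of the moment at which its call begins. camera_model takes no time and is no camera call.
A pose or a line that the arm cannot do raises bot.IKError and nothing moves.
- bot.sign_off(): hands the job in; it is judged then, once.
The state is a dict: "t": time; "qpos": joint angles; "joint_velocities": joint speeds; "effort": joint torques, N m; "tcp_pos": TCP position; "orientation": TCP orientation; "contact_force": force on the tool from outside, world axes, zero at the start; "wrist_torque": the same for the moment, N m; "opening": opening from 0.0 (shut) to 1.0 (fully open); "gripper_force": force on a finger pad.
Only numpy, scipy, OpenCV 4.12 (cv2) and the standard library are available. Lean on these libraries where they do the work, as an engineer would, in place of code of your own. Each camera call takes 0.05 s, during which the arm holds its last target. There are 200 camera calls.

## Task

Move the three bottles and the sample cup from the full rack into the empty rack, one in each recess, in reverse left-to-right order: what stands leftmost in the full rack (seen from the robot) goes into the rightmost recess, and so on. Keep each one upright and set it down on the floor of its recess without dropping it.

Things in the scene. Friction and masses are not known exactly. Their poses are not given: they have to be found in the camera images.
- full_rack: Full rack, fixed: a flat aluminium board 70 x 312 mm, 4 mm thick, with 14 mm high turned-up ends, carrying four black round dishes in a row. Origin at the centre of its underside on the worktop; its y axis runs along the row, +y to the robot's left, turned at most 0.3 rad from straight across. The four places lie at y = +112.5, +37.5, -37.5 and -112.5 mm (x = 0) in its frame.
- empty_rack: Empty rack, fixed: a grey plastic block 70 x 312 mm, 14 mm high (with small 5 mm high screw tabs beyond its ends), with four round recesses of 58 mm diameter, 10 mm deep, so their floor lies 4 mm above the origin. Origin at the centre of its underside on the worktop; y along the row, +y to the robot's left, turned at most 0.3 rad. Recess centres at y = +112.5, +37.5, -37.5 and -112.5 mm (x = 0) in its frame.
- small_bottle: Small screw-cap reagent bottle, 30 mm diameter, 62 mm high with cap; straight body up to about 38 mm, grasp it there. Origin at the centre of its underside, z up.
- middle_bottle: Middle-sized screw-cap reagent bottle, 34 mm diameter, 75 mm high with cap; straight body up to about 45 mm, grasp it there. Origin at the centre of its underside, z up.
- tall_bottle: Tallest screw-cap reagent bottle, 42 mm diameter, 90 mm high with cap; straight body up to about 55 mm, grasp it there. Origin at the centre of its underside, z up.
- sample_cup: Low sample cup with a fixed wide lid, 41 mm high; lid 42 mm diameter from 29 to 41 mm height, body 36 mm diameter below. Grasp round the lid. Origin at the centre of its underside, z up.
- dish_a: Black round dish fixed on the full rack, 58 mm outside, 10 mm high, inside about 50 mm wide with its floor 2 mm above its origin (6 mm above the worktop); the small bottle stands in it at the start. Origin at the centre of its underside. It stays and so marks the place its thing came from.
- dish_b: Black round dish fixed on the full rack, 58 mm outside, 10 mm high, inside about 50 mm wide with its floor 2 mm above its origin (6 mm above the worktop); the middle bottle stands in it at the start. Origin at the centre of its underside. It stays and so marks the place its thing came from.
- dish_c: Black round dish fixed on the full rack, 58 mm outside, 10 mm high, inside about 50 mm wide with its floor 2 mm above its origin (6 mm above the worktop); the tall bottle stands in it at the start. Origin at the centre of its underside. It stays and so marks the place its thing came from.
- dish_d: Black round dish fixed on the full rack, 58 mm outside, 10 mm high, inside about 50 mm wide with its floor 2 mm above its origin (6 mm above the worktop); the sample cup stands in it at the start. Origin at the centre of its underside. It stays and so marks the place its thing came from.
Not all that is in view belongs to the job. Leave any blue, orange or red look-alike of the middle_bottle alone.

How it is judged:
By the outcome, as a careful person would: the job done as asked, in the order asked, and still so for the second after the job is handed in, with the robot touching nothing.
It also fails if it takes over 106 s, if anything falls off the work surface, if the arm or the gripper's body presses on something with over 40 N, if the wrist force passes 120 N, or if a joint passes its speed limit or range.

## Working session

There is one attempt and no reset: what is moved stays moved. The work goes in short steps, each a Python script; the robot and the scene stay as the last script left them, time stands still between calls to the robot, and variables do not carry over. Pictures are saved under pics/ and viewed, at most 14 in all, crops included, and the job is handed in when it is done.

```bash
mkdir -p pics; ls; python3 - <<'E'
from bench import bot, imaging
import cv2
for n in("top","side"):
    cv2.imwrite(f"pics/{n}0.png",imaging.capture(n)); m=imaging.camera_model(n); print(n,m)
s=bot.get_state();print(s["t"],s["tcp_pos"],s["orientation"],s["opening"])
E
```

```text
pics
top {'K': array([[458.8034347 ,   0.        , 274.46375503],
       [  0.        , 458.8034347 , 216.44545937],
       [  0.        ,   0.        ,   1.        ]]), 'position': array([ 303.02962341,   68.04201458, 1238.29860441]), 'rotation': array([ 0.17321586, -0.01822558, -1.5499426 ])}
side {'K': array([[396.55898539,   0.        , 273.83191218],
       [  0.        , 396.55898539, 208.69878216],
       [  0.        ,   0.        ,   1.        ]]), 'position': array([ 680.44671415, -349.8210051 ,  813.26485784]), 'rotation': array([ 0.52142836, -0.00762685,  0.40631136])}
0.1 [210.25509207 507.66779558 230.59815775] [-3.14008686e+00 -1.74253840e-04  2.74878579e+00] 1.000487833293534
```

View pics/top0.png

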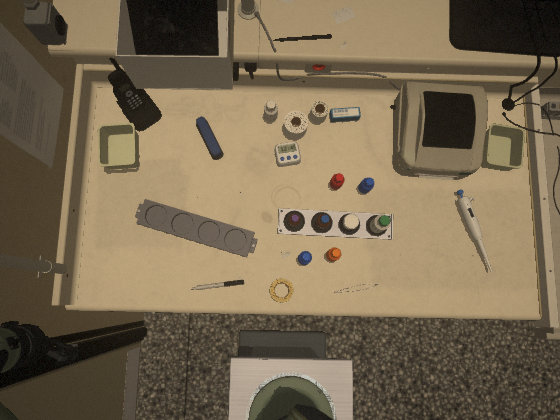

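View pics/side0.png

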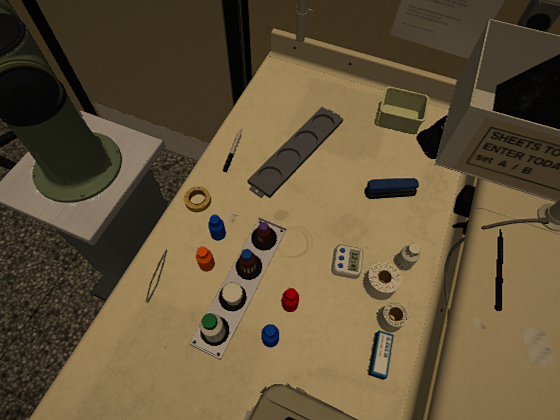

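The top view shows the full rack at about (277–393, 208–238). From the left it holds purple cap (293,221), blue cap (322,222), white cup (350,223) and green cap (379,224). The empty rack is at (137–256, 200–255), and the look-alikes stand at (305,258), (334,255), (337,181) and (366,186). The side view agrees. Next I'll enlarge it for measurement.

```bash
cat > h.py <<'E'
import numpy as np, cv2
from scipy.spatial.transform import Rotation as R
from bench import bot, imaging, solve_ik
def cam(n):
    m=imaging.camera_model(n); return m["K"],np.array(m["position"]),R.from_euler("xyz",m["rotation"]).as_matrix()
def proj(n,P):
    K,p,r=cam(n); c=(np.atleast_2d(P)-p)@r*[1,-1,-1]; u=c@K.T; return u[:,:2]/u[:,2:]
def ray(n,uv,z):
    K,p,r=cam(n); d=r@(np.linalg.inv(K)@[*uv,1]*[1,-1,-1]); return p+d*(z-p[2])/d[2]
def rackpts(rx,ry,a,y,z):
    return np.array([[rx-np.sin(a)*v,ry+np.cos(a)*v,z] for v in y])
E
python3 - <<'E'
from h import *
t=cv2.imread("pics/top0.png");s=cv2.imread("pics/side0.png")
cv2.imwrite("pics/topc.png",cv2.resize(t[170:280,130:400],None,fx=2.9,fy=2.9,interpolation=cv2.INTER_CUBIC))
cv2.imwrite("pics/sidec.png",cv2.resize(s[100:360,150:410],None,fx=2.3,fy=2.3,interpolation=cv2.INTER_CUBIC))
for u in[(137,215),(256,250),(277,222),(393,224),(290,390)]: print(u,ray("top",u,0).round())
for u in[(240,185),(330,110),(205,350),(275,225)]: print(u,ray("side",u,0).round())
E
```

```text
(137, 215) [515. 425.   0.]
(256, 250) [427.  98.   0.]
(277, 222) [505.  43.   0.]
(393, 224) [ 507. -276.    0.]
(290, 390) [68.  1.  0.]
(240, 185) [399. 110.   0.]
(330, 110) [519. 433.  -0.]
(205, 350) [ 504. -266.    0.]
(275, 225) [521.  43.   0.]
```

View pics/topc.png

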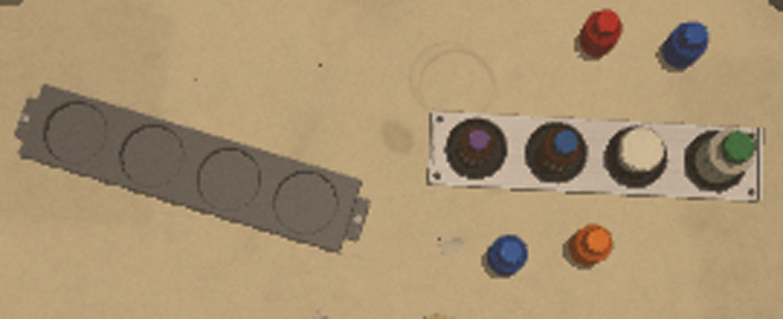

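View pics/sidec.png

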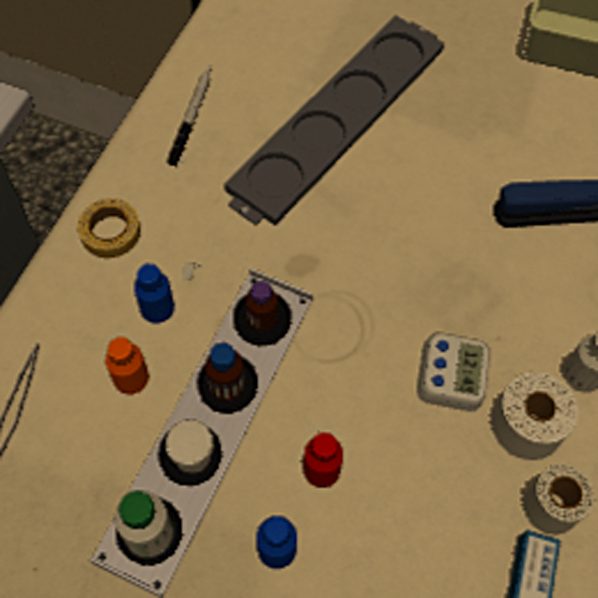

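The crops show the empty-rack recess rims and the dishes clearly in both views. In the top crop the recesses are (75,133), (152,155), (229,179) and (306,202); in the side crop they are (398,53) to (275,175). Cap tops in the top crop are (479,140), (566,141), (642,148) and (738,146). I'll fit the poses from these.

```bash
python3 - <<'E'
from h import *
from scipy.optimize import least_squares as LS
T=lambda l:np.array(l)/2.9+[130,170]-.35
S=lambda l:np.array(l)/2.3+[150,100]-.3
Y=[112.5,37.5,-37.5,-112.5]
obs={"empty":(T([(75,133),(152,155),(229,179),(306,202)]),S([(398,52),(358,92),(318,131),(275,175)])),
"full":(T([(476,148),(556,152),(636,156),(716,160)]),S([(263,313),(227,380),(190,450),(148,528)]))}
for k,(a,b) in obs.items():
  for nm,w in(("top",(1,0)),("side",(0,1)),("both",(1,1))):
    f=lambda p:np.r_[w[0]*(proj("top",rackpts(*p,Y,14))-a).ravel(),w[1]*(proj("side",rackpts(*p,Y,14))-b).ravel()]
    r=LS(f,[450,100,0]); print(k,nm,r.x.round(3),"res",np.abs(r.fun).max().round(2))
  print(rackpts(*r.x,Y,14).round(1).tolist())
tt=T([(479,139),(566,141),(642,148),(738,146)]);ss=S([(263,289),(222,355),(189,440),(138,507)])
for i,z in enumerate([68,81,47,96]):
  f=lambda p:np.r_[(proj("top",p)-tt[i]).ravel(),(proj("side",p)-ss[i]).ravel()]
  print(ray("top",tt[i],z).round(1),ray("side",ss[i],z).round(1),LS(f,[500,0,50]).x.round(1))
for i in [(508,247),(595,240),(606,18),(693,32)]: print("dec",ray("top",T(i),75).round())
E
```

```text
empty top [ 4.82937e+02  2.62551e+02 -2.69000e-01] res 0.22
empty side [ 4.88089e+02  2.62088e+02 -2.77000e-01] res 0.6
empty both [ 4.85592e+02  2.62582e+02 -2.73000e-01] res 1.22
[[515.9, 370.9, 14.0], [495.7, 298.7, 14.0], [475.5, 226.5, 14.0], [455.3, 154.2, 14.0]]
full top [ 5.04305e+02 -1.14679e+02 -2.70000e-02] res 0.05
full side [ 5.08514e+02 -1.12211e+02 -3.20000e-02] res 0.45
full both [ 5.06924e+02 -1.13116e+02 -2.90000e-02] res 1.17
[[510.2, -0.7, 14.0], [508.0, -75.6, 14.0], [505.8, -150.6, 14.0], [503.6, -225.6, 14.0]]
[506.5  -1.8  68. ] [5.135e+02 1.000e-01 6.800e+01] [5.105e+02 3.000e-01 6.370e+01]
[504.3 -78.1  81. ] [510.  -79.2  81. ] [507.3 -77.5  74. ]
[ 505.4 -151.7   47. ] [ 509.9 -149.9   47. ] [ 508.1 -150.3   44.3]
[ 500.9 -226.9   96. ] [ 508.3 -226.9   96. ] [ 504.9 -226.6   87.6]
dec [410. -28.  75.]
dec [ 418. -104.   75.]
dec [ 619. -115.   75.]
dec [ 608. -194.   75.]
```

The two cameras differ by a steady 5 mm or so in x, and the mean is good enough for the grip and the 58 mm recesses. I'll move the small bottle first, closing across the row, and look before setting it down.

```bash
cat >> h.py <<'E'
FULL=[506.9,-113.1,-.029]; EMPTY=[485.6,262.6,-.273]; Y=[112.5,37.5,-37.5,-112.5]
BR=np.pi/2
def ori(a,br=BR): return [np.pi,0,a+br]
def at(rack,i,z): return rackpts(*rack,[Y[i]],z)[0]
HI=160
def st(tag):
    s=bot.get_state(); print(tag,round(s["t"],1),s["tcp_pos"].round(1),"open",round(s["opening"],3),"gf",np.round(s["gripper_force"],1),"F",s["contact_force"].round(1))
    return s
def pick(i,g,effort=40,dxy=(0,0)):           # g: nominal grasp height above dish floor (6)
    p=at(FULL,i,HI)+[*dxy,0]; s=bot.get_state()
    bot.movel(p,ori(FULL[2]),300) if s["tcp_pos"][2]<200 else bot.move_ptp(p,ori(FULL[2]))
    p[2]=6+g-19
    print("hit on way down:",bot.movel(p,max_speed=120,threshold=12))
    bot.grip(0.0,effort); st("gripped")
    p[2]=HI; bot.movel(p,max_speed=150); st("lifted")
def carry(i):
    bot.movel(at(EMPTY,i,HI),ori(EMPTY[2]),250); st("above recess")
def place(i,g):
    p=at(EMPTY,i,4+g-19+5); bot.movel(p,max_speed=120)
    p[2]-=10; print("touch:",bot.movel(p,max_speed=12,threshold=3)); st("down")
    bot.grip(0.8); p=bot.get_state()["tcp_pos"].copy(); p[2]=HI; bot.movel(p,max_speed=200); st("away")
E
python3 - <<'E'
import h
from h import *
for br in(np.pi/2,-np.pi/2):
  for r in(FULL,EMPTY):
    for i in (0,3):
      q=solve_ik(at(r,i,HI),ori(r[2],br)); print(br,None if q is None else np.round(q,2))
E
```

```text
1.5707963267948966 [-0.15  0.32 -0.4   0.85  0.    1.45]
1.5707963267948966 [-0.55  0.39 -0.3   0.89  0.    1.04]
1.5707963267948966 [ 0.51  0.53 -0.06  0.98  0.    2.35]
1.5707963267948966 [ 0.17  0.26 -0.48  0.83  0.    2.02]
-1.5707963267948966 [-0.15  0.32 -0.4   0.85  0.   -1.69]
-1.5707963267948966 [-0.55  0.39 -0.3   0.89  0.   -2.1 ]
-1.5707963267948966 [ 0.51  0.53 -0.06  0.98  0.   -0.79]
-1.5707963267948966 [ 0.17  0.26 -0.48  0.83  0.   -1.12]
```

```bash
python3 - <<'E'
from h import *
pick(0,32); carry(3)
cv2.imwrite("pics/side1.png",cv2.resize(imaging.capture("side")[60:320,150:410],None,fx=2.3,fy=2.3,interpolation=cv2.INTER_CUBIC))
E
```

```text
hit on way down: False
gripped 4.1 [510.3  -0.7  19.4] open 0.334 gf 39.5 F [-1.3 -0.7  4.8]
lifted 5.2 [ 5.094e+02 -5.000e-01  1.591e+02] open 0.337 gf 39.4 F [-0.5  0.6 -0.7]
above recess 6.0 [455.3 153.9 159.6] open 0.332 gf 39.4 F [ 0.5 -0.3 -0.6]
```

View pics/side1.png

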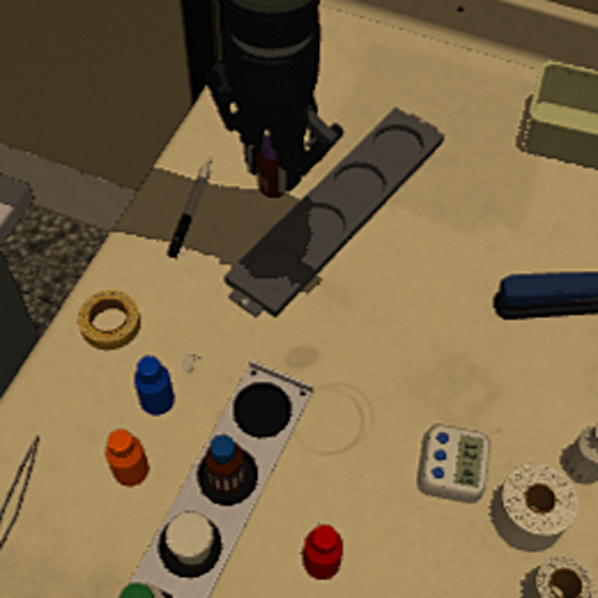

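The bottle hangs upright in the fingers, with its base at about (271,190) in the crop. The rightmost recess below it lies in shadow. I'll compare the base with its projection and set it down.

```bash
python3 - <<'E'
from h import *
print("base seen",[271/2.3+150,190/2.3+60],"pred",proj("side",[455.3,153.9,159.6+19-33]))
place(3,32)
bot.movel(at(FULL,1,HI),ori(FULL[2]),300)
cv2.imwrite("pics/side2.png",cv2.resize(imaging.capture("side")[60:320,150:410],None,fx=2.3,fy=2.3,interpolation=cv2.INTER_CUBIC))
cv2.imwrite("pics/top2.png",cv2.resize(imaging.capture("top")[170:280,130:400],None,fx=2.9,fy=2.9,interpolation=cv2.INTER_CUBIC))
E
```

```text
base seen [267.82608695652175, 142.60869565217394] pred [[267.87395115 140.95144845]]
touch: True
down 7.9 [455.5 154.3  17.4] open 0.333 gf 39.9 F [-1.  -0.1  4. ]
away 9.2 [454.  154.1 159.2] open 0.804 gf 0.0 F [ 1.6 -0.2  0.3]
```

View pics/side2.png

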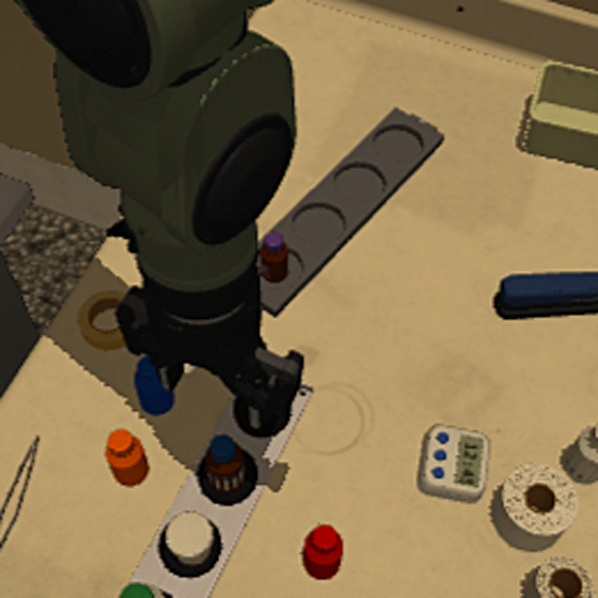

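View pics/top2.png

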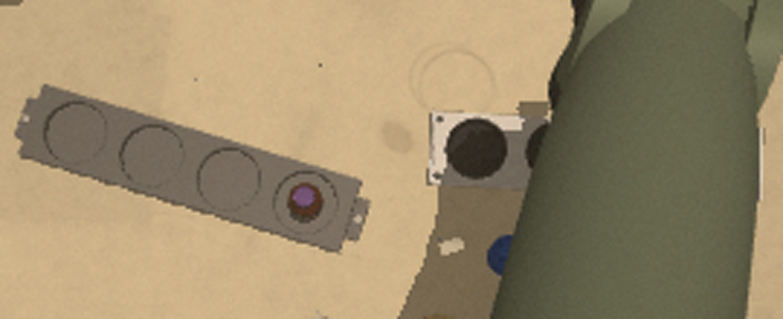

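The small bottle stands upright in the middle of the rightmost recess, at (304,200) in the top crop. The other three go the same way.

```bash
python3 - <<'E'
from h import *
for i,g in((1,36),(2,33)):
    pick(i,g,50)
    s=bot.get_state()
    if s["opening"]<.3 : print("EMPTY GRIP"); break
    carry(3-i); place(3-i,g)
bot.movel(at(FULL,3,HI),ori(FULL[2]),300)
cv2.imwrite("pics/top3.png",cv2.resize(imaging.capture("top")[170:280,130:400],None,fx=2.9,fy=2.9,interpolation=cv2.INTER_CUBIC))
E
```

```text
hit on way down: False
gripped 12.2 [508.3 -75.7  23.7] open 0.375 gf 49.6 F [-1.7 -0.2  6. ]
lifted 13.3 [507.3 -75.4 159.1] open 0.377 gf 49.5 F [ 0.7 -0.3 -1.5]
above recess 14.6 [475.4 225.7 159.7] open 0.378 gf 49.5 F [-0.1 -0.4 -0.1]
touch: True
down 16.4 [475.7 226.6  21.8] open 0.378 gf 50.0 F [ 0.  -0.2  4.7]
away 17.7 [474.1 226.1 159.1] open 0.802 gf 0.0 F [ 0.5  0.2 -0.5]
hit on way down: False
gripped 20.8 [ 506.3 -150.8   21. ] open 0.453 gf 49.4 F [-1.5  0.3  7. ]
lifted 21.9 [ 505.2 -150.3  159.1] open 0.451 gf 50.1 F [-0.7 -0.   0.2]
above recess 23.8 [495.7 297.9 160. ] open 0.451 gf 50.1 F [-0.5 -0.5 -0.5]
touch: True
down 25.6 [495.9 298.8  19.1] open 0.454 gf 50.5 F [-0.7 -0.3  4.7]
away 26.9 [494.3 298.1 158.9] open 0.799 gf 0.0 F [-0.   0.4  0.2]
```

View pics/top3.png

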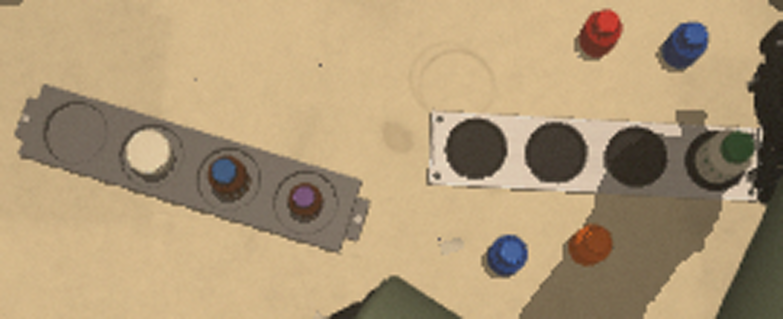

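The cup (150,152) and the middle bottle (225,172) stand in their recesses. Only the tall bottle is left, and the leftmost recess (75,133) is free for it.

```bash
python3 - <<'E'
from h import *
pick(3,42,60)
if bot.get_state()["opening"]>.3:
    carry(0); place(0,42)
    bot.movel(at(FULL,1,HI+60),ori(FULL[2]),300)
    t=imaging.capture("top");s=imaging.capture("side")
    cv2.imwrite("pics/end.png",np.vstack([cv2.resize(t[180:270,130:270],(560,360),interpolation=cv2.INTER_CUBIC),cv2.resize(s[90:210,240:380],(280,240),interpolation=cv2.INTER_CUBIC).repeat(1,0) if 0 else cv2.copyMakeBorder(cv2.resize(s[90:210,240:380],(280,240),interpolation=cv2.INTER_CUBIC),0,0,0,280,cv2.BORDER_CONSTANT)]))
E
```

```text
hit on way down: False
gripped 30.7 [ 504.2 -225.9   29.9] open 0.47 gf 60.2 F [-0.2  0.7  6.4]
lifted 31.7 [ 503.  -225.2  159. ] open 0.474 gf 60.4 F [ 0.1 -0.7 -0.4]
above recess 34.2 [516.1 370.2 160.1] open 0.473 gf 60.4 F [ 0.1 -0.8 -0.6]
touch: True
down 35.9 [516.2 371.1  28. ] open 0.467 gf 60.9 F [ 0.3 -0.2  4.6]
away 37.1 [514.6 370.2 159. ] open 0.798 gf 0.0 F [ 0.2  0.4 -0.4]
```

View pics/end.png

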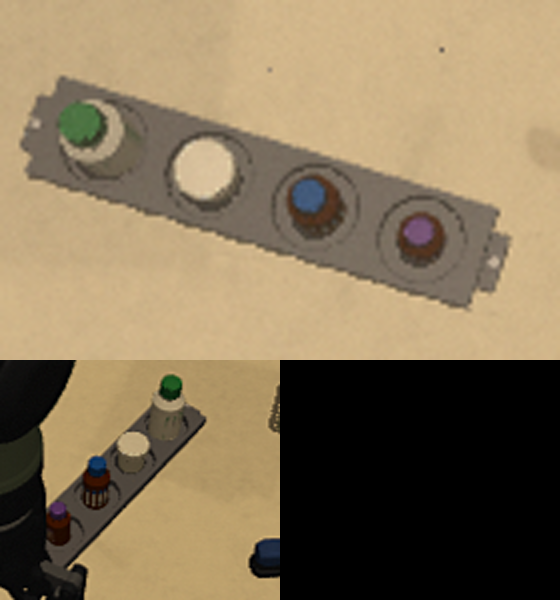

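All four stand upright in their recesses: green (80,122), cup (205,168), blue (310,195) and purple (418,230). That is the reverse order, and the gripper is clear of them.

```bash
python3 -c "
from bench import bot
bot.dwell(0.5); print(bot.sign_off(), bot.get_state()['t'])"
```

```text
the job is handed in; nothing more can be done
the job is handed in; nothing more can be done
```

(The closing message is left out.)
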